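# Locate a plate in the drilling jig and close the keeper

### The arm

A 6-joint arm with a two-finger parallel gripper is mounted at the origin on a cart in front of the work surface, level with it; the furniture and walls round the work are solid. World frame = base frame: x ahead of the robot, y to its left, z up, the work surface at z = 0. Lengths are in mm, angles in rad, forces in N, time in s.
With the tool pointing down it reaches from about 250 to 725 mm from the base axis. Payload 4 kg.
Tool frame: the origin (TCP) lies at the very end of the fingers, on their centre line; the grasp point (between the pads) lies 19 mm behind it; x points along the fingers, y is the direction in which the jaws open and shut, and the axes are right-handed (so a half turn about x gives the same grasp; the last joint's range is limited). The gripper opens to 85 mm and grips with 20 to 120 N. Pads are 22 mm wide; open, the fingers measure 114 mm over their backs; the gripper's body (76 mm by 85 mm) begins 54 mm behind the grasp point. The pads swing forward as they close: fully open they stand 13 mm farther back than shut.
Start: joints at [-1.302, 0.241, 0.005, 1.335, 0, 1.571], TCP at [132.785, -482.045, 231.306] pointing down, gripper open.
Joint ranges: [-2.72, 2.72], [-1.05, 1.87], [-1.09, 1.28], [-1.99, 2.15], [-1.42, 1.44], [-3.14, 3.14]. Speed limits (rad/s): [2.79, 2.79, 3.14, 3.14, 3.14, 3.14].

### API

Orientations are given as a unit quaternion [w, x, y, z].
In Python, from plant import monitor, camera, order, trace gives the robot as it stands.
- The arm moves only by the shell command python3 -m crank 'ROWS' [OPENING] [FORCE]. ROWS is JSON, a list of rows, each a list of 6 numbers: the shift along the tool's x, y, z in mm, then the turn, a rotation vector about the tool's x, y, z in rad. A call has 1 to 5 rows; each row shifts and turns the commanded pose from where the row before left it, along the tool's axes as they then stand; what a row does not reach is not made up. A row lasts 1/12 s, in which the tool goes at most 41.7 mm and 7.16 degrees, less where a joint would pass 70% of its speed; a pose out of reach is approached as far as the arm can. A call is refused whole if a number of a shift passes 41.7 or a number of a turn 0.125, either way. A call with a gripper value outside its range is refused whole. OPENING is the opening, from 0 (shut) to 1 (fully open), set as the call begins (- or left out, the last holds). The fingers move at their own pace and stop on an object; FORCE is the grip in N (left out, the last holds). Time passes only in rows, so rows that do not move let the fingers close. It gives the time, the measured TCP pose, the force and the opening at its end, in the units of the state.
- monitor.state(): the state, without advancing time (a new reading comes with each control period).
- camera(name): name is "side" or "top"; returns a dict with "frame" (384x512x3 uint8, blue, green, red), "range_z" (384x512 float32, mm along the optical axis (not along the pixel's ray), 0 where there is no reading), "fx", "fy", "cx", "cy" (pixels), "R" (3x3) and "t" (3): a world point X has camera coordinates R X + t. Camera axes: x right, y down, z forward; pixel columns grow to the right and rows downward; lengths in mm; the calibration is good to about 2 mm. A picture is of the moment at which its call begins.
- order.hand_in(): hands the job in, once; it reports no verdict.
Trained networks look in the newest picture that a camera, given by its name, has taken for a name from the list of things; names that differ only in an ending like _2 or _b are one class to them, and where a whole thing is asked for, a point or a joint stands for the part that bears it (a point fixed in the world has none). Each returns a list of dicts, best first, with "p" (0 to 1); they miss things now and then, are a little off and sometimes report something else, mostly with a low value. They report only what shows in the picture. A call takes as long as a camera call.
- trace(camera, label): "pixels" (384x512 bool, what is visible of it) and "rect" ([centre column, centre row, width, height] in pixels, round what is visible of it).
The state is a dict: "time": time; "q": joint angles; "qvel": joint speeds; "effort": joint torques, N m; "position": TCP position; "eef_rot": TCP orientation; "ft_force": force on the tool from outside, world axes, zero at the start; "wrist_torque": the same for the moment, N m; "gripper_width": opening from 0.0 (shut) to 1.0 (fully open).
Only numpy, scipy, OpenCV 4.12 (cv2) and the standard library are available. Lean on these libraries where they do the work, as an engineer would, in place of code of your own. Each camera call takes 0.05 s, during which the arm holds its last target.

### The job

Get the aluminium plate ready for drilling: slide it flat across the plywood jig board until its far long edge sits snug against both steel dowels and its left end sits against the blue end stop. Then swing the keeper arm with the red knob clockwise over the plate as far as it goes. Keep the plate lying flat on the board throughout and leave the other things on the bench where they are.

Things in the scene. Friction and masses are not known exactly. Their poses are not given: they have to be found in the camera images.
- jig: Plywood jig board screwed to the bench, 240 (x) x 270 (y) mm, upper face 12 mm above its origin (centre of underside). Its x points from the near side to the dowels, its y to the end stop. Two steel dowels, 10 mm diameter and 10 mm tall, stand on it at (50, -15) and (50, 50) mm in its frame. The keeper post stands behind them at (75, 18) mm.
- dowel_line (a point): Point on the board's upper face midway between the dowels on the line that touches their near sides (x = 45 mm, y = 17.5 mm in the jig frame); axes as the jig. The seated plate's far edge lies on this line.
- end_stop: Blue block fixed on the board, 40 (x) x 22 (y) x 16 mm with a 4 mm screw head on top; origin at the centre of its underside, axes parallel to the jig's. Its face towards the plate is 11 mm from its origin on the -y side. It may be bolted anywhere in a 15 mm range along the jig's y.
- plate: Loose bare aluminium plate, 100 (x) x 120 (y) x 10 mm, about 0.33 kg, with four 10 mm holes at its corners; too wide to grasp flat, so it is pushed by its edges; sliding it takes 2 to 5 N. Origin at the centre of its underside, x towards its far long edge (dowel side), y towards its left end (stop side).
- plate_far_edge (a point): Middle of the plate's far 120 mm edge, at its underside (50 mm along +x from its origin).
- plate_left_end (a point): Middle of the plate's left 100 mm edge, at its underside (60 mm along +y from its origin).
- keeper (a joint): Angle of the keeper arm, rad: 0 with the arm parallel to the dowel row and pointing to the jig's -y (open), grows clockwise seen from above to 1.57 at its stop, pointing to the jig's -x over the plate (closed). Starts between 0 and 0.35. It turns stiffly (about 0.06 N m, under 1 N at the knob) and stays where it is left. The arm's underside clears the seated plate by 4.5 mm, its tip screw's rubber foot by about 0.5 mm; it does not touch the plate.
- keeper_knob (a point): Upright red knob at the end of the keeper arm, 18 mm diameter where gripped; this point is on its axis 18 mm above the arm's upper face and 12 mm below the knob's top; 85 mm from the pivot. It is moved by pushing or lightly gripping it.
- keeper_pivot (a point): Vertical axis of the keeper, at the height of the arm's underside (26.5 mm above the bench); axes as the jig's. The arm is 8 mm thick.
- flux_tin: Round tin with red lid, 71 mm diameter, 32 mm high, a bystander in the framed tray left of the jig; origin at the centre of its underside.
- solder_reel: Grey reel lying flat, 89 mm diameter, 24 mm high, a bystander in the framed tray left of the jig; origin at the centre of its underside.
- marker_red: Red marker pen, 117 mm long, a bystander lying in the framed tray left of the jig; origin under its middle.

How it is judged (in metres and radians):
On the way, in this order (a step that is already met when the one before it is completed fails the run):
1. the plate is against both dowels and the end stop while the keeper is still open (x of plate_far_edge in the frame of dowel_line above -0.002 m and angle between the x axis of plate and the x axis of jig, either way round below 0.025 rad and y of plate_left_end in the frame of end_stop above -0.013 m and value of joint keeper below 0.8 rad), for 0.2 s.
2. the keeper is swung fully over the plate (value of joint keeper above 1.45 rad), for 0.2 s.
At the end, for the whole second after the job is handed in: The plate lies flat and still on the board, its far edge within 2 mm of the dowel line and within 0.025 rad of parallel to it, its left end within 2 mm of the end stop's face, and the keeper is swung to at least 1.45 rad (stop at 1.57) (x of plate_far_edge in the frame of dowel_line between -0.002 and 0.002 m and angle between the x axis of plate and the x axis of jig, either way round below 0.025 rad and y of plate_left_end in the frame of end_stop between -0.013 and -0.009 m and z of plate in the frame of jig below 0.014 m and value of joint keeper above 1.45 rad and linear speed of plate below 0.01 m/s); the robot touches nothing.
It fails at once if the plate is lifted or tipped off the board (z of plate in the frame of jig above 0.02 m or angle between plate's own z axis and vertical above 0.1 rad).
It fails at once if a bystander is disturbed (distance of any of flux_tin, solder_reel, marker_red from where it was at the start of the episode above 0.02 m).
It also fails if it takes over 64 s, if anything falls off the work surface, if the arm or the gripper's body presses on something with over 40 N, if the wrist force passes 120 N, or if a joint passes its speed limit or range.

## Working session

There is one attempt and no reset: what is moved stays moved. The work goes in short steps, Python scripts to look and compute and a shell command to move; the robot and the scene stay as the last step left them, time stands still between calls to the robot, and variables do not carry over. Pictures are saved under pics/ and viewed, and the job is handed in when it is done.

```bash
mkdir -p pics; ls; python3 - <<'E'
from plant import monitor,camera,trace
import cv2,numpy as np
print(monitor.state())
for n in("top","side"):
    c=camera(n); cv2.imwrite(f"pics/{n}0.png",c["frame"]); print(n,c["fx"],c["cx"],c["cy"],c["R"],c["t"])
    for l in("jig","plate","end_stop","keeper","keeper_knob","keeper_pivot","flux_tin","solder_reel","marker_red"):
        print(l,[(round(d["p"],2),np.round(d["rect"]).tolist()) for d in trace(n,l)][:3])
E
```

```text
pics
{'time': 0.0, 'q': array([-1.30200661e+00,  2.41397735e-01,  3.72521881e-03,  1.33519064e+00,
       -3.30851088e-06,  1.57080997e+00]), 'qvel': array([ 0.00019458, -0.00050481,  0.00031742, -0.00048882, -0.00096651,
       -0.00037433]), 'effort': array([-1.65718444e-03, -3.72315431e+01,  2.52409852e+01,  1.69033353e-02,
       -4.16455009e-05,  3.31730782e-06]), 'position': array([ 132.61465816, -481.44131397,  230.4209422 ]), 'eef_rot': array([-0.09401688, -0.70063171, -0.09546485,  0.70082986]), 'ft_force': array([-0.00097328,  0.31229035,  0.75425454]), 'wrist_torque': array([-0.01168031,  0.0036957 ,  0.00628297]), 'gripper_width': 1.002175457160835}
top 354.02192119997164 253.6568815990241 190.03419232507744 [[ 9.96233866e-03 -9.99949605e-01  1.24093523e-03]
 [-9.85226072e-01 -1.00278176e-02 -1.70964996e-01]
 [ 1.70968824e-01  4.80609446e-04 -9.85276322e-01]] [ 72.04841102 584.29394349 846.47429656]
jig [(0.79, [304.0, 199.0, 108.0, 106.0])]
plate [(0.57, [317.0, 212.0, 51.0, 45.0])]
end_stop [(0.51, [272.0, 194.0, 7.0, 15.0])]
keeper [(0.67, [322.0, 172.0, 35.0, 18.0])]

[... 290 characters left out ...]
57.0, 205.0, 10.0, 31.0])]
side 463.35966059034314 257.5452188841135 193.66346487039573 [[-0.95381302 -0.30004624 -0.01459375]
 [-0.11576446  0.41196227 -0.90381728]
 [ 0.27719905 -0.86038325 -0.42766967]] [592.74945737 107.55510959 966.96505187]
jig [(0.96, [280.0, 201.0, 126.0, 67.0])]
plate [(0.95, [299.0, 194.0, 54.0, 26.0])]
end_stop [(0.54, [281.0, 200.0, 130.0, 68.0]), (0.51, [268.0, 208.0, 19.0, 10.0])]
keeper [(0.73, [263.0, 176.0, 30.0, 25.0])]
keeper_knob [(0.67, [262.0, 175.0, 31.0, 19.0])]
keeper_pivot [(0.7, [280.0, 198.0, 132.0, 67.0])]
flux_tin [(0.63, [235.0, 247.0, 36.0, 31.0])]
solder_reel [(0.66, [288.0, 260.0, 40.0, 33.0])]
marker_red [(0.69, [232.0, 286.0, 64.0, 10.0])]
```

```bash
python3 - <<'E'
import cv2
a=cv2.imread("pics/top0.png");cv2.imwrite("pics/top0c.png",cv2.resize(a[135:265,130:380],None,fx=3.2,fy=3.2,interpolation=cv2.INTER_CUBIC))
a=cv2.imread("pics/side0.png");cv2.imwrite("pics/side0c.png",cv2.resize(a[150:310,190:370],None,fx=3.7,fy=3.7,interpolation=cv2.INTER_CUBIC))
E
```

```text
(no output)
```

View pics/top0c.png

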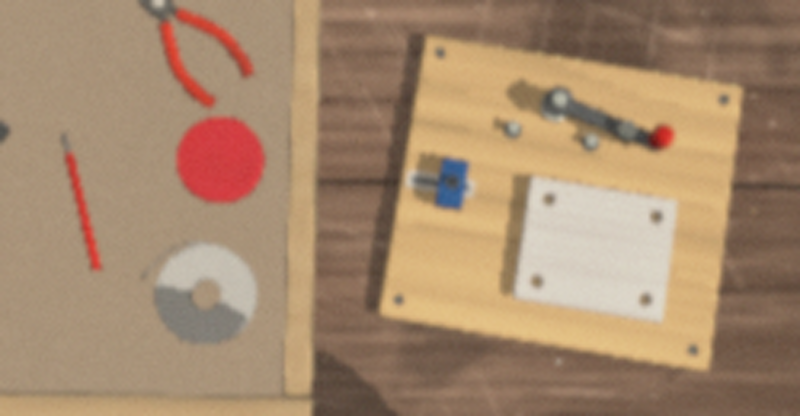

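View pics/side0c.png

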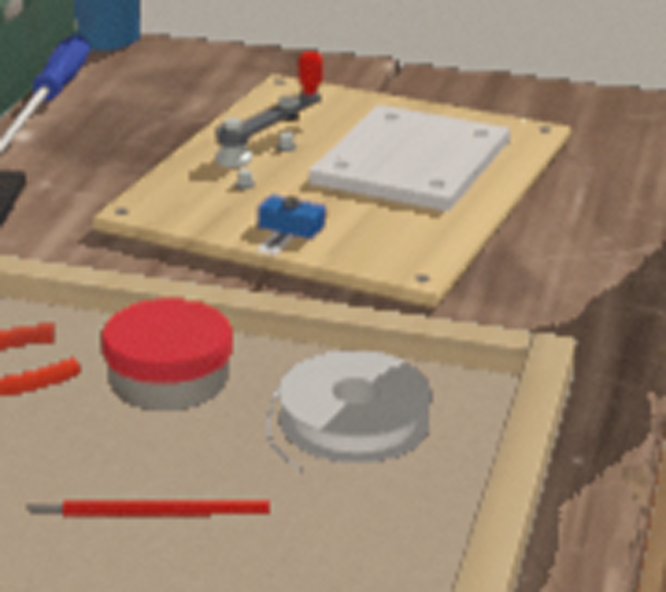

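View pics/top0.png

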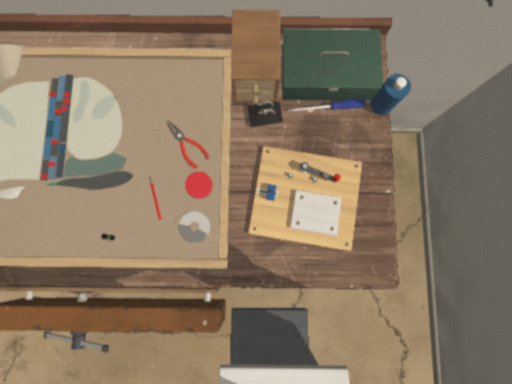

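The top view shows the jig turned about 9° with the plate near centre (crop 596,248), the end stop at crop 452,184, the knob at 662,135, and the two dowels at (512,129) and (590,142). The side view agrees. Next I measure the poses.

```bash
cat > h.py <<'E'
from plant import monitor,camera,trace,order
import cv2,numpy as np
def back(c,uv,z):
    uv=np.atleast_2d(uv).astype(float)
    d=np.c_[(uv[:,0]-c["cx"])/c["fx"],(uv[:,1]-c["cy"])/c["fy"],np.ones(len(uv))]@c["R"]
    o=-c["R"].T@c["t"]
    return (o+d*((z-o[2])/d[:,2])[:,None])
def proj(c,X):
    p=np.atleast_2d(X)@c["R"].T+c["t"]
    return np.c_[c["fx"]*p[:,0]/p[:,2]+c["cx"],c["fy"]*p[:,1]/p[:,2]+c["cy"]]
def rectpose(c,mask,z):
    cs,_=cv2.findContours(mask.astype(np.uint8),cv2.RETR_EXTERNAL,cv2.CHAIN_APPROX_NONE)
    k=max(cs,key=cv2.contourArea)[:,0]
    P=back(c,k,z)[:,:2].astype(np.float32)
    return cv2.minAreaRect(P)
E
python3 - <<'E'
from h import *
for n in("top","side"):
    c=camera(n)
    for l,z in(("jig",12),("plate",22),("end_stop",28),("keeper",34),("keeper_knob",50)):
        t=trace(n,l)
        if not t: print(n,l,"none");continue
        m=t[0]["pixels"]; 
        r=rectpose(c,m,z); print(n,l,round(t[0]["p"],2),np.round(r[0],1),np.round(r[1],1),round(r[2],2))
        vs,us=np.nonzero(m); zz=c["range_z"][vs,us]; ok=zz>0
        d=np.c_[(us-c["cx"])/c["fx"],(vs-c["cy"])/c["fy"],np.ones(len(us))]*zz[:,None]
        X=(d-c["t"])@c["R"]; X=X[ok]
        print("   depth pts",np.round(np.percentile(X,[5,50,95],axis=0),0).tolist())
        g=c["frame"].copy(); g[m]=(g[m]*.4+np.array([255,0,255])*.6).astype(np.uint8)
        cv2.imwrite(f"pics/m_{n}_{l}.png",cv2.resize(g[140:260,240:370],None,fx=2,fy=2))
ims=[[cv2.imread(f"pics/m_{n}_{l}.png") for l in("jig","plate","end_stop")] for n in("top","side")]
cv2.imwrite("pics/masks.png",np.vstack([np.hstack(r) for r in ims]))
E
```

```text
top jig 0.81 [571.6 -58.6] [274.7 245.3] 81.08
   depth pts [[459.0, -183.0, 9.0], [590.0, -42.0, 12.0], [683.0, 66.0, 21.0]]
top plate 0.97 [529.9 -83. ] [119.8 100.2] 81.15
   depth pts [[486.0, -136.0, 19.0], [529.0, -84.0, 22.0], [574.0, -30.0, 25.0]]
top end_stop 0.58 [581.2  34. ] [22.2 41.6] 80.9
   depth pts [[564.0, 24.0, 23.0], [580.0, 33.0, 28.0], [599.0, 43.0, 33.0]]
top keeper 0.64 [634.4 -92.8] [106.2  23.1] 70.96
   depth pts [[611.0, -131.0, 32.0], [632.0, -94.0, 36.0], [653.0, -47.0, 65.0]]
top keeper_knob 0.7 [630.4 -90. ] [106.8  24.4] 70.46
   depth pts [[611.0, -133.0, 27.0], [633.0, -95.0, 36.0], [654.0, -47.0, 65.0]]
side jig 0.63 [570.7 -79.1] [336.8 247.5] 80.29
   depth pts [[460.0, -173.0, 9.0], [597.0, -12.0, 14.0], [689.0, 77.0, 33.0]]
side plate 0.96 [529.  -77.5] [136.4 106. ] 79.79
   depth pts [[484.0, -130.0, 17.0], [528.0, -69.0, 24.0], [576.0, -22.0, 25.0]]
side end_stop 0.46 [580.7  43.9] [40. 51.] 15.78
   depth pts [[565.0, 27.0, 16.0], [581.0, 40.0, 27.0], [601.0, 47.0, 32.0]]
side keeper 0.51 [ 633.4 -120.4] [177.9  44.3] 82.43
   depth pts [[612.0, -130.0, 29.0], [628.0, -101.0, 37.0], [655.0, -44.0, 63.0]]
side keeper_knob 0.79 [621.7 -85.6] [172.4  46. ] 83.63
   depth pts [[612.0, -132.0, 28.0], [627.0, -103.0, 37.0], [654.0, -44.0, 64.0]]
```

View pics/masks.png

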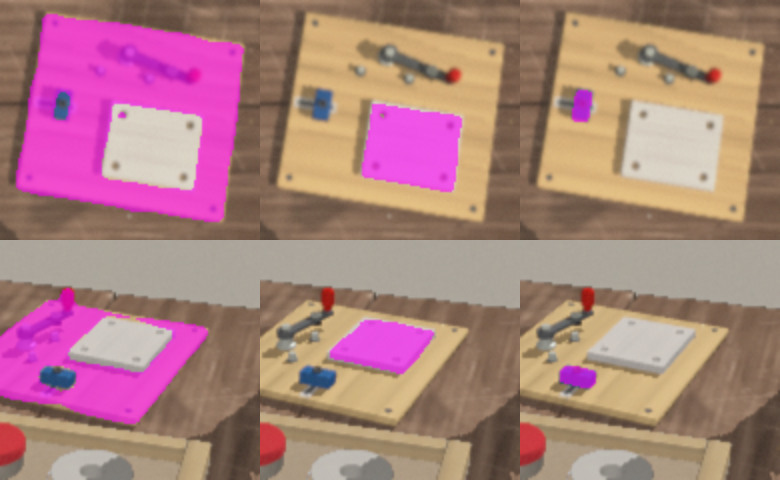

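```bash
cat >> h.py <<'E'
J0=np.array([571.6,-58.6]);JY=np.radians(81.08-90)
def Rz(a): return np.array([[np.cos(a),-np.sin(a)],[np.sin(a),np.cos(a)]])
def j2w(p,J=J0,a=JY): return np.asarray(p)@Rz(a).T+J
def w2j(p,J=J0,a=JY): return (np.asarray(p)-J)@Rz(a)
def qR(q):
    w,x,y,z=q
    from scipy.spatial.transform import Rotation as R
    return R.from_quat([x,y,z,w]).as_matrix()
def goal(jx,jy,z,yj,s=None):
    """tool delta to reach jig (jx,jy), z, with tool y at angle yj(rad) in the jig frame, tool x down"""
    from scipy.spatial.transform import Rotation as R
    s=s or monitor.state(); A=qR(s["eef_rot"])
    w=np.r_[j2w([jx,jy]),z]; a=JY+yj
    best=None
    for k in(0,np.pi):
        y=np.array([np.cos(a+k),np.sin(a+k),0]); x=np.array([0,0,-1.]); B=np.c_[x,y,np.cross(x,y)]
        rv=R.from_matrix(A.T@B).as_rotvec()
        if best is None or np.linalg.norm(rv)<np.linalg.norm(best): best=rv
    print("shift",np.round(A.T@(w-s["position"]),1),"rotvec",np.round(best,4),"world d",np.round(w-s["position"],1))
def show():
    s=monitor.state();A=qR(s["eef_rot"])
    print("t",round(float(s["time"]),2),"pos",np.round(s["position"],1),"jig",np.round(w2j(s["position"][:2]),1),"toolx",np.round(A[:,0],3),"y ang in jig",round(float(np.arctan2(A[1,1],A[0,1])-JY),3),"F",np.round(s["ft_force"],1),"Fjig",np.round(s["ft_force"][:2]@Rz(JY),1),"w",round(float(s["gripper_width"]),2),"q6",np.round(s["q"],2))
E
python3 - <<'E'
from h import *
print("plate",w2j([529.9,-83.]),"stop",w2j([581.2,34]))
A=qR(monitor.state()["eef_rot"]);print(A.round(3))
out=[]
for n in("top","side"):
    c=camera(n)
    hsv=cv2.cvtColor(c["frame"],cv2.COLOR_BGR2HSV)
    red=((hsv[...,0]<8)|(hsv[...,0]>172))&(hsv[...,1]>140)&(hsv[...,2]>90)
    nl,lab,st,ce=cv2.connectedComponentsWithStats(red.astype(np.uint8))
    for i in range(1,nl):
        if st[i,4]>8 and 250<ce[i,0]<370 and 140<ce[i,1]<200: print(n,"knob px",ce[i],st[i],"at z52",w2j(back(c,ce[i],52.5)[0,:2]).round(1))
    S=5; x0,y0=(245,140) if n=="top" else (212,160)
    g=cv2.resize(c["frame"][y0:y0+110,x0:x0+125],None,fx=S,fy=S,interpolation=cv2.INTER_CUBIC)
    def dr(pts,z,col):
        P=proj(c,np.c_[j2w(pts),np.full(len(pts),z)]); P=((P-[x0,y0]+.5)*S).round().astype(int)
        cv2.polylines(g,[P.reshape(-1,1,2)],True,col,1)
    b=lambda x,y,a,w:[(x-a/2,y-w/2),(x+a/2,y-w/2),(x+a/2,y+w/2),(x-a/2,y+w/2)]
    t=np.linspace(0,6.28,20); ci=lambda x,y,r:np.c_[x+r*np.cos(t),y+r*np.sin(t)]
    dr(b(0,0,240,270),12,(0,255,0)); dr(b(-37.4,-30.6,100,120),22,(255,0,255)); dr(b(-4.9,93,40,22),28,(0,255,255))
    for p in((50,-15),(50,50)): dr(ci(*p,5),22,(0,0,255))
    dr(ci(75,18,6),34.5,(255,0,0))
    for k in(0,.35): dr(ci(75-85*np.sin(k),18-85*np.cos(k),9),64.5,(255,255,0))
    cv2.imwrite(f"pics/fit_{n}.png",g)
E
```

```text
plate [-37.41232407 -30.57070506] stop [-4.87421952 92.96860752]
[[ 0.     0.266 -0.964]
 [-0.    -0.964 -0.266]
 [-1.     0.    -0.   ]]
top knob px [336.21621622 177.54054054] [333 175   7   6  37] at z52 [ 56.7 -65.1]
side knob px [273.1641791  168.86567164] [270 164   7  12  67] at z52 [ 57.8 -65. ]
```

View pics/fit_top.png

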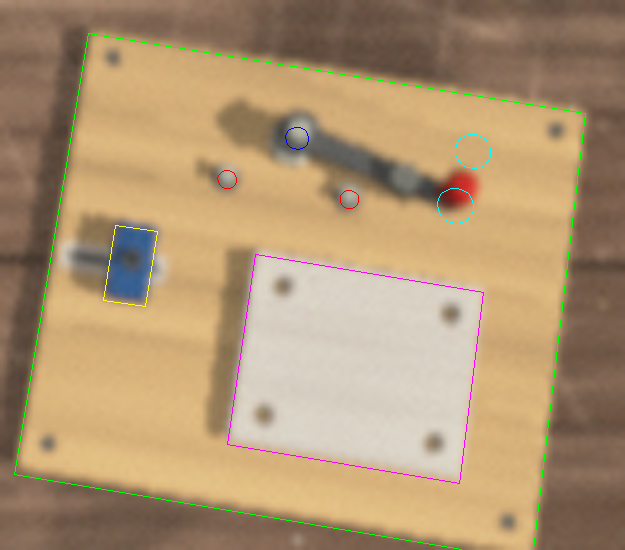

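View pics/fit_side.png

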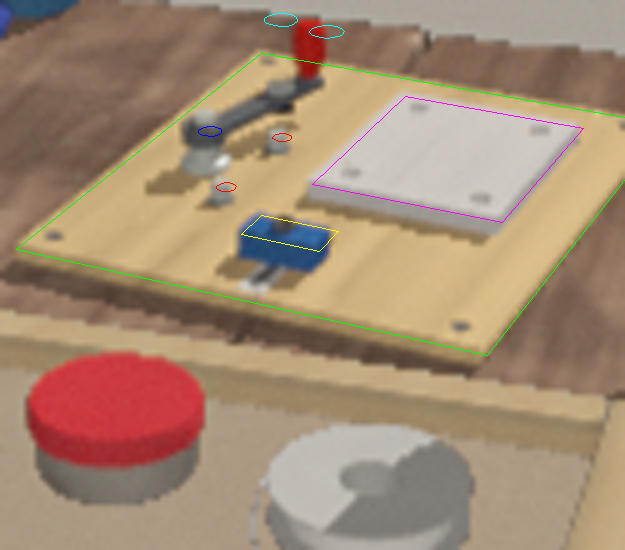

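```bash
python3 - <<'E'
from h import *
show();goal(-37,-118,100,0)
E
```

```text
t 1.7 pos [ 132.8 -482.1  231.3] jig [-367.8 -486.4] toolx [-0. -0. -1.] y ang in jig -1.146 F [-0.3 -0.4 -0.3] Fjig [-0.2 -0.4] w 1.0 q6 [-1.3   0.24  0.01  1.34 -0.    1.57]
shift [ 131.3 -199.4 -453.2] rotvec [-1.1463  0.     -0.    ] world d [ 384.   312.6 -131.3]
```

```bash
R='[0,-16,-37,0,0,0]'; python3 -m crank '[[0,-16,-37,0,0,0],[0,-16,-37,0,0,0],[0,-16,-37,0,0,0],[0,-16,-37,0,0,0],[0,-16,-37,0,0,0]]' 1
python3 -m crank '[[0,-17,-38,0,0,0],[0,-17,-38,0,0,0],[0,-17,-38,0,0,0],[0,-17,-38,0,0,0],[0,-17,-38,0,0,0]]'
python3 -m crank '[[0,-17,-38,0,0,0],[0,-17,-38,0,0,0],[10,0,0,-0.12,0,0],[10,0,0,-0.12,0,0],[10,0,0,-0.12,0,0]]'
python3 -m crank '[[10,0,0,-0.12,0,0],[10,0,0,-0.12,0,0],[10,0,0,-0.12,0,0],[10,0,0,-0.12,0,0],[10,0,0,-0.12,0,0]]'
python3 -m crank '[[10,0,0,-0.12,0,0],[10,0,0,-0.066,0,0],[0,0,0,0,0,0]]'
python3 - <<'E'
from h import *
show();goal(-37,-118,60,0)
E
```

```text
time: 2.12
position: [290.9, -354.6, 231.5]
eef_rot: [0.095, 0.701, 0.094, -0.701]
ft_force: [0.2, -0.9, -0.0]
gripper_width: 1.0
time: 2.53
position: [451.9, -221.8, 231.6]
eef_rot: [0.095, 0.701, 0.095, -0.701]
ft_force: [0.3, -0.5, -0.8]
gripper_width: 1.002
time: 2.95
position: [515.6, -169.3, 200.7]
eef_rot: [-0.222, -0.671, -0.221, 0.672]
ft_force: [0.4, -0.2, 0.4]
gripper_width: 1.001
time: 3.37
position: [514.8, -170.4, 150.8]
eef_rot: [-0.409, -0.577, -0.409, 0.577]
ft_force: [0.1, 0.2, -0.1]
gripper_width: 0.998
time: 3.62
position: [513.3, -170.0, 129.2]
eef_rot: [-0.459, -0.536, -0.461, 0.538]
ft_force: [-0.4, 0.1, 0.7]
gripper_width: 0.997
t 3.62 pos [ 513.3 -170.   129.2] jig [ -40.3 -119.1] toolx [-0.004  0.001 -1.   ] y ang in jig 0.001 F [-0.4  0.1  0.7] Fjig [-0.5  0.1] w 1.0 q6 [-0.32  0.39 -0.06  1.12 -0.    1.41]
shift [69.2  3.6 -1. ] rotvec [ 0.0006 -0.0007  0.004 ] world d [  3.4   0.5 -69.2]
```

```bash
python3 -m crank '[[25,3,0,0,0,0],[25,0,0,0,0,0],[25,0,0,0,0,0],[20,0,0,0,0,0],[0,0,0,0,0,0]]'
python3 - <<'E'
from h import *
show()
c=camera("side");cv2.imwrite("pics/s1.png",cv2.resize(c["frame"][90:260,230:400],None,fx=3.5,fy=3.5,interpolation=cv2.INTER_CUBIC))
E
```

```text
time: 4.03
position: [514.6, -169.9, 32.7]
eef_rot: [-0.457, -0.536, -0.461, 0.539]
ft_force: [-0.1, 0.1, -0.9]
gripper_width: 0.998
t 4.03 pos [ 514.6 -169.9   32.7] jig [ -39.  -118.8] toolx [-0.007  0.002 -1.   ] y ang in jig -0.002 F [-0.1  0.1 -0.9] Fjig [-0.1  0.1] w 1.0 q6 [-0.32  0.49 -0.18  0.91 -0.    1.41]
```

View pics/s1.png

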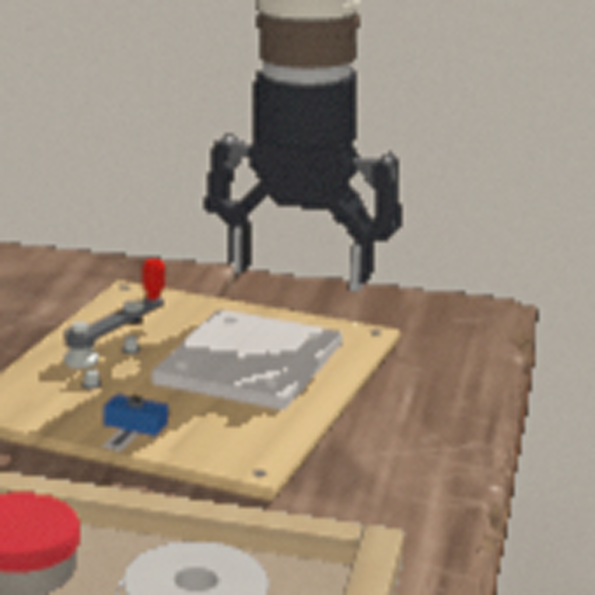

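The picture shows both fingertips at (236,275) and (358,285), beyond the plate's right end and not yet down. I work out how high they stand.

```bash
python3 - <<'E'
from h import *
c=camera("side");
for z in(30,35,40,45,50):
    P=np.array([np.r_[j2w([-39+d,-119]),z] for d in(45,-45)]); print(z,((proj(c,P)-[230,90])*3.5).round())
E
```

```text
30 [[241. 289.]
 [352. 308.]]
35 [[241. 283.]
 [352. 302.]]
40 [[241. 277.]
 [352. 296.]]
45 [[241. 271.]
 [353. 290.]]
50 [[241. 265.]
 [353. 284.]]
```

The open fingertips stand about 12 mm above the TCP, so a TCP z of about 3 mm puts them about 3-4 mm above the board.

```bash
python3 -m crank '[[12,0,0,0,0,0],[10,0,0,0,0,0],[5,0,0,0,0,0],[2,0,0,0,0,0],[0,0,0,0,0,0]]'
python3 - <<'E'
from h import *
show()
c=camera("side");cv2.imwrite("pics/s2.png",cv2.resize(c["frame"][130:240,230:380],None,fx=5,fy=5,interpolation=cv2.INTER_CUBIC))
E
```

```text
time: 4.55
position: [517.7, -170.8, 7.4]
eef_rot: [-0.459, -0.537, -0.46, 0.538]
ft_force: [-0.6, -0.5, 0.6]
gripper_width: 1.001
t 4.55 pos [ 517.7 -170.8    7.4] jig [ -35.9 -119.3] toolx [-0.  0. -1.] y ang in jig -0.0 F [-0.6 -0.5  0.6] Fjig [-0.6 -0.6] w 1.0 q6 [-0.32  0.53 -0.2   0.84  0.    1.41]
```

View pics/s2.png

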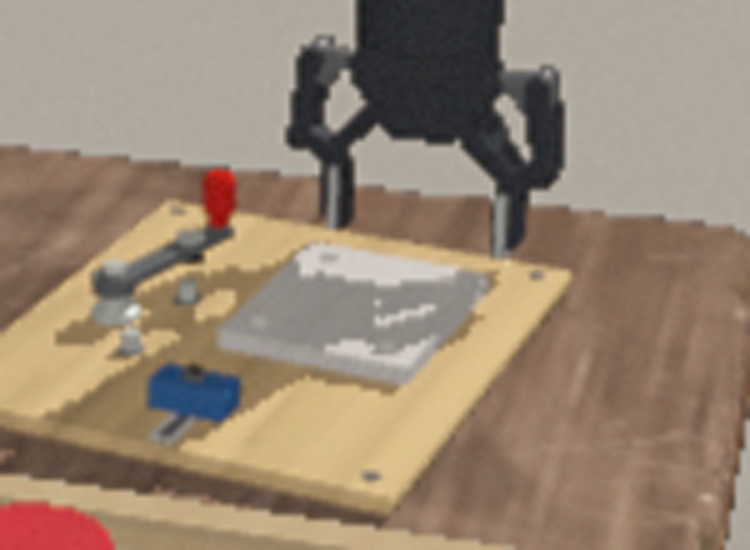

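```bash
python3 -m crank '[[3,0,0,0,0,0],[1,0,0,0,0,0],[0,0,-6,0,0,0],[0,0,-6,0,0,0],[0,0,-4,0,0,0]]'
python3 -m crank '[[0,0,-4,0,0,0],[0,0,-4,0,0,0],[0,0,-4,0,0,0],[0,0,-4,0,0,0],[0,0,-4,0,0,0]]'
python3 -c "from h import *;show()"
```

```text
time: 5.02
position: [520.3, -154.2, 3.4]
eef_rot: [0.46, 0.537, 0.46, -0.537]
ft_force: [-0.3, -0.6, 0.1]
gripper_width: 0.997
time: 5.43
position: [523.4, -135.1, 3.4]
eef_rot: [-0.46, -0.537, -0.459, 0.538]
ft_force: [-0.4, -2.9, 0.4]
gripper_width: 1.0
t 5.43 pos [ 523.4 -135.1    3.4] jig [-35.8 -83. ] toolx [ 0. -0. -1.] y ang in jig -0.0 F [-0.4 -2.9  0.4] Fjig [ 0. -3.] w 1.0 q6 [-0.25  0.52 -0.22  0.83 -0.    1.47]
```

```bash
python3 -m crank '[[0,0,-5,0,0,0],[0,0,-5,0,0,0],[0,0,-5,0,0,0],[0,0,-4,0,0,0],[0,0,-3,0,0,0]]'
python3 - <<'E'
from h import *
show()
c=camera("top");r=rectpose(c,trace("top","plate")[0]["pixels"],22);print(r,w2j(r[0]))
cv2.imwrite("pics/t2.png",cv2.resize(c["frame"][140:260,240:370],None,fx=5,fy=5,interpolation=cv2.INTER_CUBIC))
c=camera("side");cv2.imwrite("pics/s3.png",cv2.resize(c["frame"][130:240,210:370],None,fx=5,fy=5,interpolation=cv2.INTER_CUBIC))
E
```

```text
time: 5.85
position: [526.8, -113.1, 3.4]
eef_rot: [-0.46, -0.537, -0.46, 0.537]
ft_force: [-0.9, -1.8, 2.0]
gripper_width: 0.999
t 5.85 pos [ 526.8 -113.1    3.4] jig [-35.8 -60.7] toolx [ 0. -0. -1.] y ang in jig 0.0 F [-0.9 -1.8  2. ] Fjig [-0.6 -2. ] w 1.0 q6 [-0.21  0.52 -0.22  0.82 -0.    1.52]
((536.7432250976562, -43.074005126953125), (117.83042907714844, 101.65692138671875), 81.54940032958984) [-36.84259701   9.93349481]
```

View pics/t2.png

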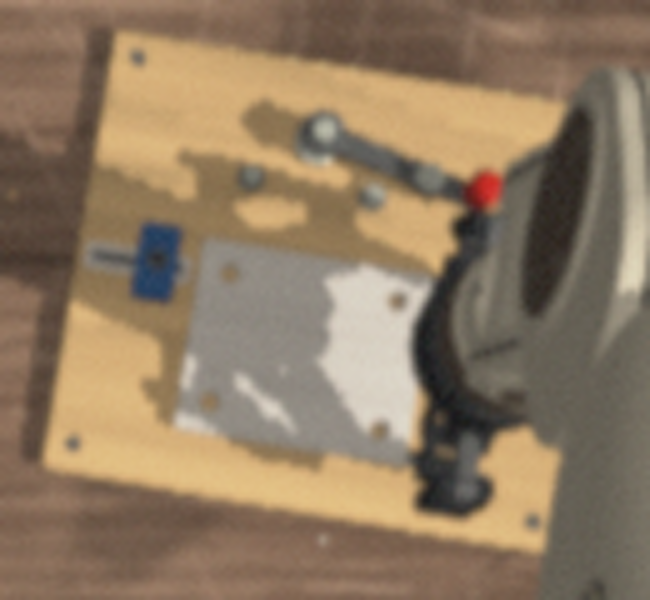

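View pics/s3.png

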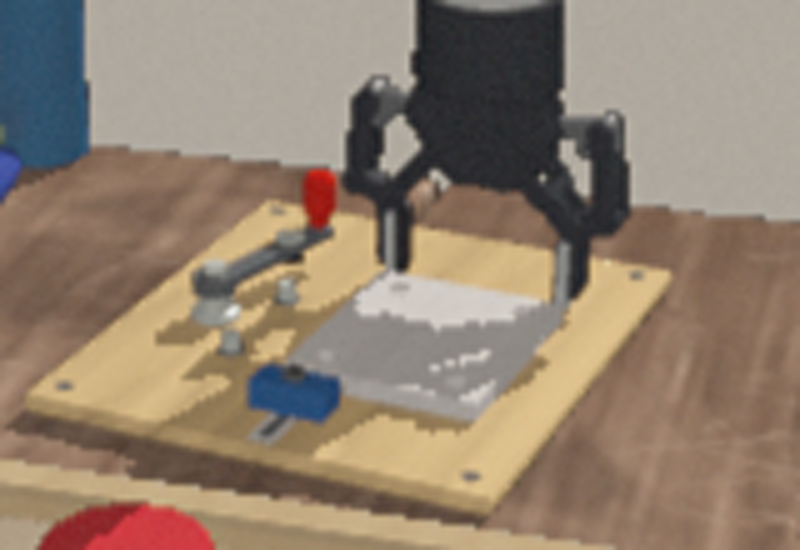

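The plate moved straight and stayed flat: in the top view its left end is at columns ~180-205 and the end stop's face at ~180, leaving about 12 mm. I go on slowly to contact.

```bash
python3 -m crank '[[0,0,-3,0,0,0],[0,0,-3,0,0,0],[0,0,-2,0,0,0],[0,0,-1,0,0,0],[0,0,0,0,0,0]]'
python3 -c "from h import *;show()"
python3 -m crank '[[0,0,-1,0,0,0],[0,0,-1,0,0,0],[0,0,0,0,0,0]]'
python3 -c "from h import *;show()"
```

```text
time: 6.42
position: [528.1, -104.3, 3.2]
eef_rot: [0.459, 0.537, 0.46, -0.537]
ft_force: [0.8, -1.1, 0.2]
gripper_width: 0.999
t 6.42 pos [ 528.1 -104.3    3.2] jig [-35.9 -51.9] toolx [-0.  0. -1.] y ang in jig 0.0 F [ 0.8 -1.1  0.2] Fjig [ 1. -1.] w 1.0 q6 [-0.2   0.52 -0.23  0.82  0.    1.53]
time: 6.67
position: [528.4, -102.5, 3.2]
eef_rot: [0.459, 0.537, 0.46, -0.537]
ft_force: [-0.4, -0.6, -1.1]
gripper_width: 1.0
t 6.67 pos [ 528.4 -102.5    3.2] jig [-35.9 -50.1] toolx [-0.  0. -1.] y ang in jig -0.0 F [-0.4 -0.6 -1.1] Fjig [-0.3 -0.7] w 1.0 q6 [-0.19  0.52 -0.23  0.82  0.    1.53]
```

```bash
python3 -m crank '[[0,0,-1,0,0,0],[0,0,-1,0,0,0]]'
python3 -m crank '[[0,0,-1,0,0,0]]'
python3 -m crank '[[0,0,-1,0,0,0]]'
python3 -c "from h import *;show()"
```

```text
time: 6.83
position: [528.5, -101.2, 3.2]
eef_rot: [-0.46, -0.537, -0.459, 0.538]
ft_force: [-1.3, -4.2, -0.0]
gripper_width: 0.999
time: 6.92
position: [528.5, -101.1, 3.3]
eef_rot: [-0.46, -0.537, -0.459, 0.539]
ft_force: [-1.3, -8.2, 0.6]
gripper_width: 1.002
time: 7.0
position: [528.4, -101.1, 3.3]
eef_rot: [-0.46, -0.536, -0.458, 0.539]
ft_force: [-2.8, -9.5, 0.4]
gripper_width: 1.002
t 7.0 pos [ 528.4 -101.1    3.3] jig [-36.1 -48.6] toolx [-0.001 -0.005 -1.   ] y ang in jig -0.002 F [-2.8 -9.5  0.4] Fjig [-1.3 -9.8] w 1.0 q6 [-0.19  0.52 -0.23  0.82 -0.01  1.54]
```

Contact with the stop came at TCP y = -48.7 (predicted -49) with a rise to 10 N. I back off, lift, and go round to the near edge.

```bash
python3 -m crank '[[0,0,6,0,0,0],[0,0,10,0,0,0],[-15,0,8,0,0,0],[-30,0,0,0,0,0],[-30,0,0,0,0,0]]'
python3 - <<'E'
from h import *
show();goal(-114,22,40,-np.pi/2)
c=camera("top");t=trace("top","plate")
if t: r=rectpose(c,t[0]["pixels"],22);print(r,w2j(r[0]))
E
```

```text
time: 7.42
position: [523.9, -122.7, 78.0]
eef_rot: [-0.458, -0.537, -0.461, 0.538]
ft_force: [0.4, -0.3, -0.1]
gripper_width: 0.997
t 7.42 pos [ 523.9 -122.7   78. ] jig [-37.2 -70.7] toolx [-0.003  0.002 -1.   ] y ang in jig -0.001 F [ 0.4 -0.3 -0.1] Fjig [ 0.4 -0.2] w 1.0 q6 [-0.23  0.43 -0.14  1.    0.    1.5 ]
shift [ 38.4 -76.8 -92.6] rotvec [1.5696 0.0016 0.0039] world d [-61.5 103.5 -38. ]
((538.7559204101562, -31.44892120361328), (125.82070922851562, 102.4751205444336), 79.26990509033203) [-36.65677381  21.73006162]
```

```bash
python3 -m crank '[[0,-26,-31,0,0,0],[0,-26,-31,0,0,0],[0,-25,-30,0,0,0],[0,0,0,-0.12,0,0],[0,0,0,-0.12,0,0]]'
python3 -m crank '[[0,0,0,-0.12,0,0],[0,0,0,-0.12,0,0],[0,0,0,-0.12,0,0],[0,0,0,-0.12,0,0],[0,0,0,-0.12,0,0]]'
python3 -m crank '[[0,0,0,-0.12,0,0],[0,0,0,-0.12,0,0],[0,0,0,-0.12,0,0],[0,0,0,-0.12,0,0],[0,0,0,-0.12,0,0]]'
python3 -m crank '[[0,0,0,-0.12,0,0],[0,0,0,-0.012,0,0],[0,0,0,0,0,0]]'
python3 - <<'E'
from h import *
show();goal(-114,22,3.4,np.pi/2)
E
```

```text
time: 7.93
position: [461.7, -17.7, 77.9]
eef_rot: [0.522, 0.476, 0.523, -0.476]
ft_force: [0.6, -0.0, 0.6]
gripper_width: 1.006
time: 8.35
position: [463.3, -19.5, 77.9]
eef_rot: [0.639, 0.302, 0.64, -0.301]
ft_force: [0.5, -0.2, 0.5]
gripper_width: 1.003
time: 8.77
position: [463.3, -19.6, 77.9]
eef_rot: [0.7, 0.099, 0.7, -0.099]
ft_force: [-0.0, -0.2, 0.6]
gripper_width: 0.997
time: 9.02
position: [463.4, -19.6, 78.0]
eef_rot: [0.705, 0.056, 0.705, -0.055]
ft_force: [0.6, -0.0, -0.6]
gripper_width: 1.003
t 9.02 pos [463.4 -19.6  78. ] jig [-113.    21.7] toolx [-0.     0.001 -1.   ] y ang in jig 1.569 F [ 0.6 -0.  -0.6] Fjig [0.6 0. ] w 1.0 q6 [-0.04  0.3  -0.34  0.93  0.    0.11]
shift [74.6  0.3 -1. ] rotvec [-0.0015 -0.0004 -0.0006] world d [ -1.    0.5 -74.6]
```

```bash
python3 -m crank '[[20,0,0,0,0,0],[22,0,0,0,0,0],[18,0,0,0,0,0],[10,0,0,0,0,0],[4,0,0,0,0,0]]'
python3 -m crank '[[0,0,0,0,0,0],[0,0,4,0,0,0],[0,0,5,0,0,0],[0,0,4,0,0,0],[0,0,4,0,0,0]]'
python3 -m crank '[[0,0,4,0,0,0],[0,0,4,0,0,0],[0,0,4,0,0,0],[0,0,4,0,0,0],[0,0,3,0,0,0]]'
python3 - <<'E'
from h import *
show()
c=camera("top");t=trace("top","plate")
if t: r=rectpose(c,t[0]["pixels"],22);print(r,w2j(r[0]))
c=camera("side");cv2.imwrite("pics/s4.png",cv2.resize(c["frame"][130:240,210:370],None,fx=5,fy=5,interpolation=cv2.INTER_CUBIC))
E
```

```text
time: 9.43
position: [461.9, -19.5, 2.5]
eef_rot: [0.704, 0.056, 0.706, -0.055]
ft_force: [0.6, 0.3, 0.1]
gripper_width: 1.0
time: 9.85
position: [481.6, -22.4, 5.1]
eef_rot: [0.706, 0.055, 0.704, -0.055]
ft_force: [-2.0, 0.4, 1.3]
gripper_width: 0.999
time: 10.27
position: [499.5, -25.3, 4.3]
eef_rot: [0.705, 0.055, 0.705, -0.055]
ft_force: [-2.4, 0.4, 2.1]
gripper_width: 1.002
t 10.27 pos [499.5 -25.3   4.3] jig [-76.4  21.7] toolx [-0. -0. -1.] y ang in jig 1.572 F [-2.4  0.4  2.1] Fjig [-2.4  0.1] w 1.0 q6 [-0.05  0.46 -0.33  0.78 -0.    0.1 ]
((569.096435546875, 2.9773178100585938), (41.77653884887695, 88.48307800292969), 79.25518035888672) [-12.02117163  60.44439872]
```

View pics/s4.png

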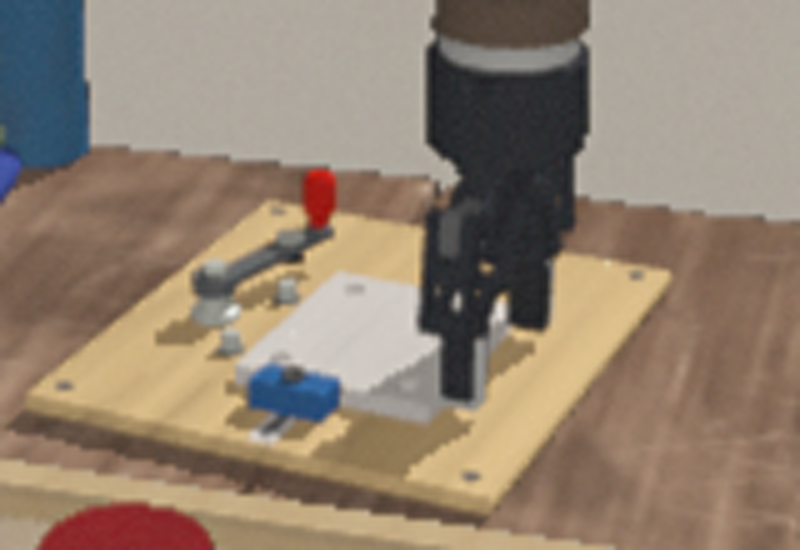

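The plate sits against the stop and is sliding toward the dowels, about 10 mm short. On to contact.

```bash
python3 -m crank '[[0,0,3,0,0,0],[0,0,2,0,0,0],[0,0,2,0,0,0],[0,0,1,0,0,0],[0,0,0,0,0,0]]'
python3 -c "from h import *;show()"
python3 -m crank '[[0,0,1,0,0,0],[0,0,0,0,0,0]]'
python3 -m crank '[[0,0,1,0,0,0],[0,0,0,0,0,0]]'
python3 -c "from h import *;show()"
```

```text
time: 10.83
position: [507.5, -26.5, 4.2]
eef_rot: [0.705, 0.055, 0.705, -0.055]
ft_force: [-0.4, -0.6, -0.6]
gripper_width: 0.998
t 10.83 pos [507.5 -26.5   4.2] jig [-68.3  21.8] toolx [ 0.001 -0.    -1.   ] y ang in jig 1.572 F [-0.4 -0.6 -0.6] Fjig [-0.3 -0.6] w 1.0 q6 [-0.05  0.47 -0.31  0.79 -0.    0.1 ]
time: 11.0
position: [508.1, -26.6, 4.3]
eef_rot: [0.705, 0.055, 0.705, -0.055]
ft_force: [-0.9, 0.2, -0.2]
gripper_width: 1.005
time: 11.17
position: [509.1, -26.8, 4.3]
eef_rot: [0.705, 0.055, 0.705, -0.055]
ft_force: [-1.4, 0.4, -1.6]
gripper_width: 1.0
t 11.17 pos [509.1 -26.8   4.3] jig [-66.7  21.8] toolx [ 0. -0. -1.] y ang in jig 1.572 F [-1.4  0.4 -1.6] Fjig [-1.4  0.2] w 1.0 q6 [-0.05  0.48 -0.3   0.79 -0.    0.1 ]
```

```bash
python3 -m crank '[[0,0,1,0,0,0],[0,0,0,0,0,0]]'
python3 -m crank '[[0,0,1,0,0,0],[0,0,0,0,0,0]]'
python3 -m crank '[[0,0,1,0,0,0],[0,0,0,0,0,0]]'
python3 -c "from h import *;show()"
```

```text
time: 11.33
position: [510.2, -26.9, 4.3]
eef_rot: [0.705, 0.055, 0.705, -0.055]
ft_force: [-1.6, -0.7, 0.0]
gripper_width: 1.002
time: 11.5
position: [511.2, -27.1, 4.3]
eef_rot: [0.705, 0.055, 0.705, -0.055]
ft_force: [-0.5, 0.4, -1.2]
gripper_width: 0.998
time: 11.67
position: [512.2, -27.3, 4.3]
eef_rot: [0.705, 0.055, 0.705, -0.055]
ft_force: [-1.2, 0.7, -0.4]
gripper_width: 1.001
t 11.67 pos [512.2 -27.3   4.3] jig [-63.5  21.8] toolx [ 0. -0. -1.] y ang in jig 1.572 F [-1.2  0.7 -0.4] Fjig [-1.3  0.5] w 1.0 q6 [-0.05  0.48 -0.3   0.79 -0.    0.1 ]
```

```bash
python3 -m crank '[[0,0,1,0,0,0],[0,0,0,0,0,0]]'
python3 -m crank '[[0,0,1,0,0,0],[0,0,0,0,0,0]]'
python3 - <<'E'
from h import *
show()
c=camera("top");t=trace("top","plate");cv2.imwrite("pics/t5.png",cv2.resize(c["frame"][140:260,240:370],None,fx=5,fy=5,interpolation=cv2.INTER_CUBIC))
c=camera("side");cv2.imwrite("pics/s5.png",cv2.resize(c["frame"][130:240,210:370],None,fx=5,fy=5,interpolation=cv2.INTER_CUBIC))
E
```

```text
time: 11.83
position: [513.2, -27.4, 4.3]
eef_rot: [0.705, 0.055, 0.705, -0.055]
ft_force: [-1.4, 0.4, -0.7]
gripper_width: 1.002
time: 12.0
position: [513.5, -27.4, 4.3]
eef_rot: [0.705, 0.055, 0.705, -0.055]
ft_force: [-3.0, -0.3, 0.7]
gripper_width: 1.003
t 12.0 pos [513.5 -27.4   4.3] jig [-62.2  21.8] toolx [-0.001  0.    -1.   ] y ang in jig 1.572 F [-3.  -0.3  0.7] Fjig [-2.9 -0.7] w 1.0 q6 [-0.05  0.48 -0.29  0.8   0.    0.1 ]
```

View pics/t5.png

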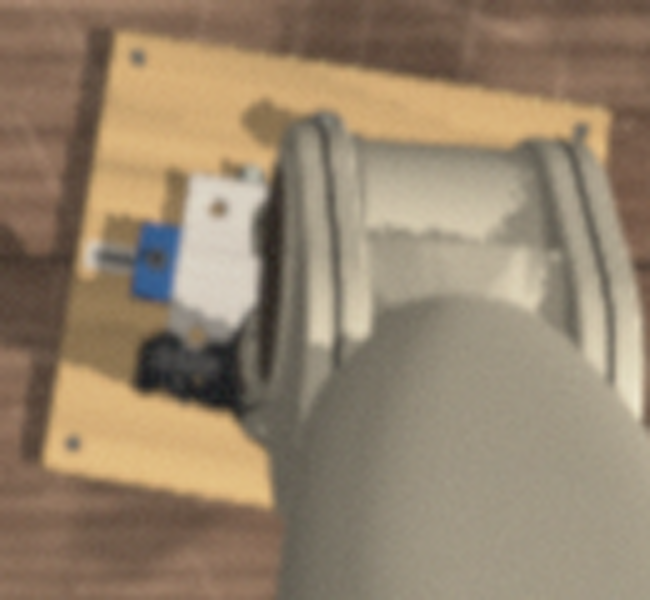

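View pics/s5.png

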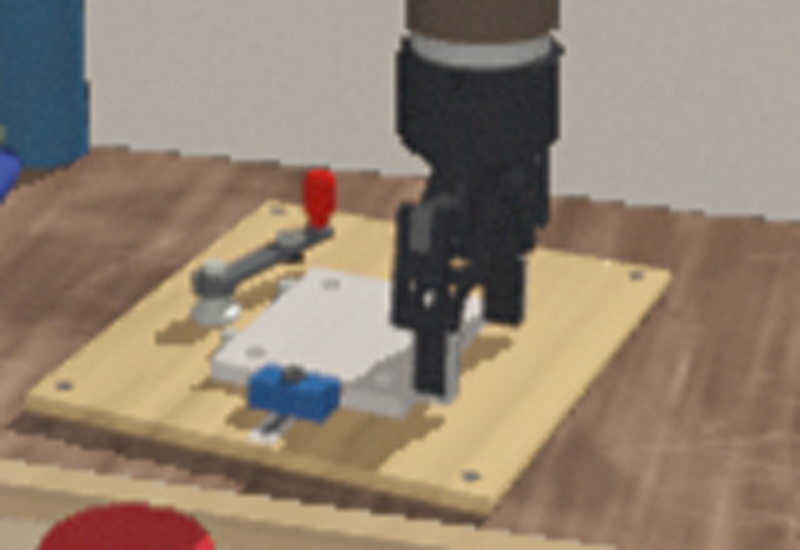

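The plate is against the left dowel and the stop in the top view, and the hand stalls. I press a little more for firm seating.

```bash
python3 -m crank '[[0,0,1,0,0,0],[0,0,1,0,0,0],[0,0,0,0,0,0]]'
python3 -m crank '[[0,0,1,0,0,0],[0,0,1,0,0,0],[0,0,0,0,0,0]]'
python3 -c "from h import *;show()"
```

```text
time: 12.4
position: [513.7, -27.5, 4.1]
eef_rot: [0.703, 0.055, 0.707, -0.054]
ft_force: [-8.0, 2.0, 5.0]
gripper_width: 0.999
time: 12.65
position: [513.7, -27.5, 3.8]
eef_rot: [0.702, 0.055, 0.708, -0.054]
ft_force: [-11.3, 2.8, 8.6]
gripper_width: 0.995
t 12.65 pos [513.7 -27.5   3.8] jig [-62.   21.8] toolx [-0.008  0.001 -1.   ] y ang in jig 1.572 F [-11.3   2.8   8.6] Fjig [-11.6   1. ] w 0.99 q6 [-0.05  0.49 -0.28  0.81  0.    0.1 ]
```

Firm against both dowels (stalled, 11.6 N). I back off and look with the arm out of the way, moving toward the knob.

```bash
python3 -m crank '[[0,0,-5,0,0,0],[0,0,-8,0,0,0],[0,0,-10,0,0,0],[-25,0,-5,0,0,0],[-35,0,0,0,0,0]]'
python3 -m crank '[[-35,0,0,0,0,0],[-30,-30,-20,0,0,0],[0,-40,-20,0,0,0],[0,-40,0,0,0,0],[0,-40,0,0,0,0]]'
python3 -m crank '[[0,-40,0,0,0,0],[0,-20,0,0,0,0],[0,0,0,0,0,0]]'
python3 - <<'E'
from h import *
show()
for n in("top","side"):
    c=camera(n);
    for l,z in(("plate",22),("end_stop",28),("jig",12)):
        t=trace(n,l)
        if t: r=rectpose(c,t[0]["pixels"],z);print(n,l,np.round(r[0],1),np.round(r[1],1),round(r[2],2),w2j(r[0]))
    hsv=cv2.cvtColor(c["frame"],cv2.COLOR_BGR2HSV)
    red=((hsv[...,0]<8)|(hsv[...,0]>172))&(hsv[...,1]>140)&(hsv[...,2]>90)
    nl,lab,st,ce=cv2.connectedComponentsWithStats(red.astype(np.uint8))
    for i in range(1,nl):
        if st[i,4]>8 and 250<ce[i,0]<370 and 140<ce[i,1]<200: print(n,"knob px",ce[i],st[i],"at z52",w2j(back(c,ce[i],52.5)[0,:2]).round(1))
    x0,y0=(245,140) if n=="top" else (212,130)
    cv2.imwrite(f"pics/{n[0]}6.png",cv2.resize(c["frame"][y0:y0+110,x0:x0+150],None,fx=5,fy=5,interpolation=cv2.INTER_CUBIC))
E
```

```text
time: 13.07
position: [486.3, -23.6, 62.0]
eef_rot: [0.702, 0.054, 0.708, -0.055]
ft_force: [1.6, -1.1, 0.1]
gripper_width: 0.997
time: 13.48
position: [432.2, -161.6, 127.4]
eef_rot: [0.707, 0.053, 0.703, -0.054]
ft_force: [1.4, 0.8, 0.5]
gripper_width: 0.998
time: 13.73
position: [423.2, -224.1, 126.7]
eef_rot: [0.706, 0.056, 0.704, -0.058]
ft_force: [0.3, 0.3, -0.2]
gripper_width: 1.003
t 13.73 pos [ 423.2 -224.1  126.7] jig [-121.  -186.5] toolx [ 0.003 -0.003 -1.   ] y ang in jig 1.566 F [ 0.3  0.3 -0.2] Fjig [0.3 0.4] w 1.0 q6 [-0.49  0.27 -0.24  1.06 -0.   -0.33]
top plate [571.1 -36.5] [120.2 101. ] 81.07 [-3.94525271 21.73607259]
top end_stop [582.7  34.2] [23.3 42.2] 89.98 [-3.42071308 93.38269759]
top jig [572.2 -58.5] [271.1 243.3] 80.48 [0.55431559 0.19151589]
top knob px [336.32432432 177.40540541] [333 174   7   7  37] at z52 [ 57.1 -65.3]
side plate [571.5 -34.4] [141.2 108.1] 80.05 [-3.85055424 23.89761043]
side end_stop [581.7  44.2] [42. 51.] 15.29 [ -5.93219678 103.08559947]
side jig [570.5 -79.6] [337.4 248.7] 80.69 [  2.18663452 -20.89450953]
side knob px [273.19402985 168.82089552] [270 164   7  12  67] at z52 [ 57.9 -65.3]
```

View pics/t6.png

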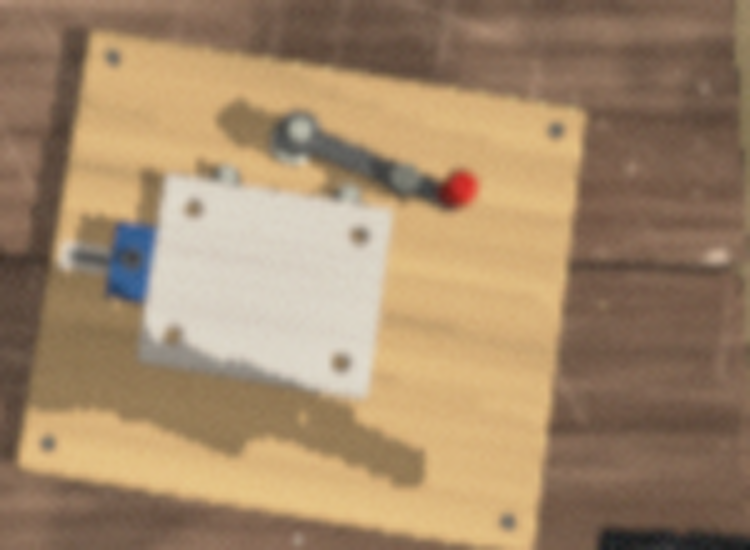

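View pics/s6.png

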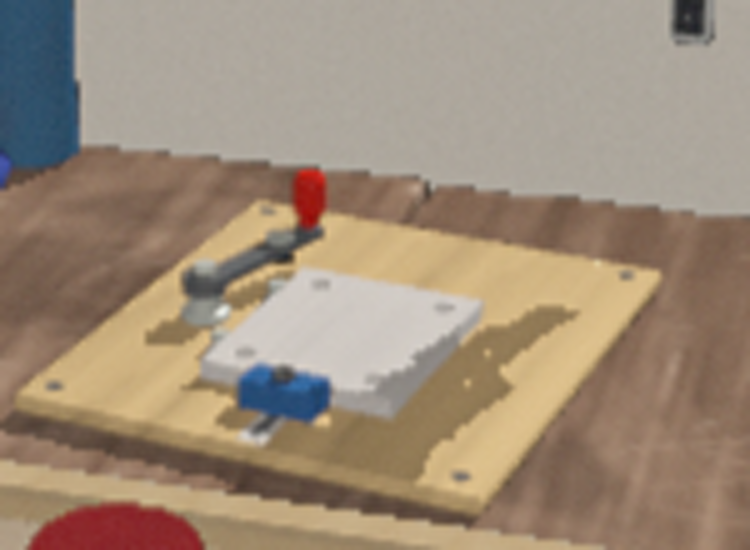

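The plate looks seated: centre at jig (-3.9, 21.7), parallel, against both dowels (225,175 and 347,195) and the stop. The knob at (460,187) is still at (57.5, -65), radius 85 about the pivot, an angle of about 0.22. Next I grip it lightly.

```bash
python3 - <<'E'
from h import *
show();goal(57.5,-65.2,127,np.pi-0.22)
E
```

```text
t 14.13 pos [ 423.2 -218.6  126. ] jig [-121.8 -181.1] toolx [ 0.  0. -1.] y ang in jig 1.574 F [ 0.1  0.2 -0.2] Fjig [0.  0.2] w 1.0 q6 [-0.48  0.27 -0.24  1.06  0.   -0.32]
shift [ -1.  115.4 179.7] rotvec [-1.3478e+00  1.0000e-04 -0.0000e+00] world d [195.1  86.7   1. ]
```

```bash
python3 -m crank '[[0,23,36,0,0,0],[0,23,36,0,0,0],[0,23,36,0,0,0],[0,23,36,0,0,0],[0,23,36,0,0,0]]' 0.6
python3 -m crank '[[0,0,0,-0.12,0,0],[0,0,0,-0.12,0,0],[0,0,0,-0.12,0,0],[0,0,0,-0.12,0,0],[0,0,0,-0.12,0,0]]'
python3 -m crank '[[0,0,0,-0.12,0,0],[0,0,0,-0.12,0,0],[0,0,0,-0.12,0,0],[0,0,0,-0.12,0,0],[0,0,0,-0.12,0,0]]'
python3 -m crank '[[0,0,0,-0.12,0,0],[0,0,0,-0.025,0,0],[0,0,0,0,0,0],[0,0,0,0,0,0]]'
python3 - <<'E'
from h import *
show();goal(57.5,-65.2,41,np.pi-0.22)
E
```

```text
time: 14.55
position: [615.3, -133.9, 126.0]
eef_rot: [0.705, 0.054, 0.705, -0.054]
ft_force: [0.5, -0.7, -0.1]
gripper_width: 0.6
time: 14.97
position: [613.8, -134.6, 125.5]
eef_rot: [0.689, -0.159, 0.689, 0.159]
ft_force: [-0.9, -0.1, -0.5]
gripper_width: 0.604
time: 15.38
position: [613.7, -134.8, 125.8]
eef_rot: [0.611, -0.355, 0.611, 0.355]
ft_force: [-0.3, 0.1, 0.8]
gripper_width: 0.601
time: 15.72
position: [613.6, -135.3, 125.9]
eef_rot: [0.586, -0.396, 0.586, 0.396]
ft_force: [-0.1, 0.5, -0.9]
gripper_width: 0.6
t 15.72 pos [ 613.6 -135.3  125.9] jig [ 53.4 -69.3] toolx [-0.  0. -1.] y ang in jig 2.915 F [-0.1  0.5 -0.9] Fjig [-0.2  0.5] w 0.6 q6 [-0.22  0.55  0.19  1.21  0.   -1.41]
shift [84.9 -3.1  4.9] rotvec [-0.0064 -0.     -0.0002] world d [  4.7   3.4 -84.9]
```

```bash
python3 -m crank '[[0,-3,5,0,0,0],[22,0,0,0,0,0],[22,0,0,0,0,0],[10,0,0,0,0,0],[0,0,0,0,0,0]]'
python3 - <<'E'
from h import *
show();goal(57.5,-65.2,41,np.pi-0.22)
for n in("top","side"):
    c=camera(n);x0,y0=(265,110) if n=="top" else (212,130)
    cv2.imwrite(f"pics/{n[0]}7.png",cv2.resize(c["frame"][y0:y0+110,x0:x0+130],None,fx=5,fy=5,interpolation=cv2.INTER_CUBIC))
E
```

```text
time: 16.13
position: [616.0, -131.6, 68.7]
eef_rot: [0.584, -0.395, 0.587, 0.398]
ft_force: [-1.0, 0.1, -0.7]
gripper_width: 0.599
t 16.13 pos [ 616.  -131.6   68.7] jig [ 55.2 -65.2] toolx [-0.006  0.001 -1.   ] y ang in jig 2.916 F [-1.   0.1 -0.7] Fjig [-1. -0.] w 0.6 q6 [-0.21  0.61  0.13  1.1   0.   -1.4 ]
shift [27.7 -2.4  0.5] rotvec [-0.0054 -0.001  -0.0063] world d [  2.3  -0.4 -27.7]
```

View pics/s7.png

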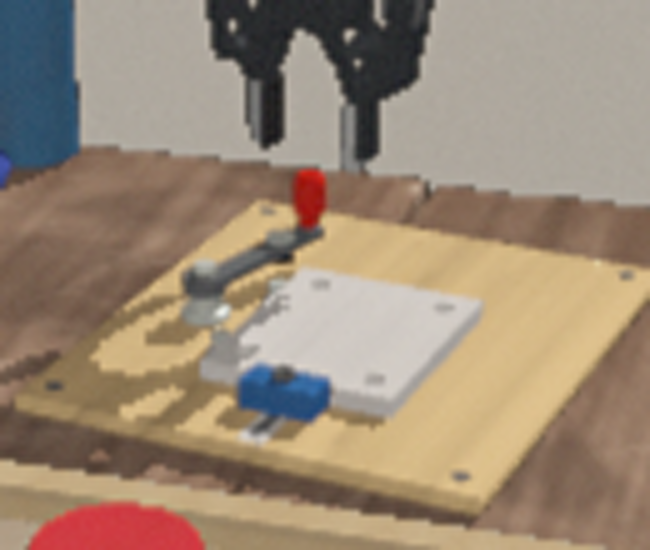

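View pics/t7.png

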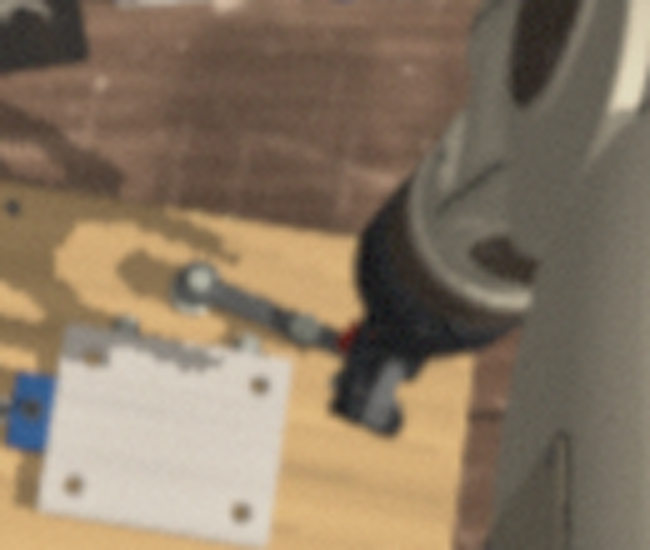

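The fingers straddle the knob (310,195 in the side view). I descend and close lightly.

```bash
python3 -m crank '[[15,-2,0,0,0,0],[12,0,0,0,0,0],[1,0,0,0,0,0],[0,0,0,0,0,0]]'
python3 -c "from h import *;show()"
python3 -m crank '[[0,0,0,0,0,0],[0,0,0,0,0,0],[0,0,0,0,0,0],[0,0,0,0,0,0],[0,0,0,0,0,0]]' 0 20
python3 -m crank '[[0,0,0,0,0,0],[0,0,0,0,0,0]]'
python3 -c "from h import *;show()"
```

```text
time: 16.57
position: [620.3, -133.2, 44.6]
eef_rot: [0.586, -0.396, 0.586, 0.396]
ft_force: [1.1, 1.0, 0.8]
gripper_width: 0.6
t 16.57 pos [ 620.3 -133.2   44.6] jig [ 59.7 -66.1] toolx [ 0. -0. -1.] y ang in jig 2.916 F [1.1 1.  0.8] Fjig [0.9 1.2] w 0.6 q6 [-0.21  0.63  0.11  1.05  0.   -1.4 ]
time: 16.98
position: [620.8, -133.3, 45.3]
eef_rot: [0.586, -0.397, 0.585, 0.396]
ft_force: [0.1, 0.9, 5.0]
gripper_width: 0.195
time: 17.15
position: [620.9, -133.3, 45.3]
eef_rot: [0.586, -0.397, 0.585, 0.396]
ft_force: [-0.2, -0.6, 5.8]
gripper_width: 0.194
t 17.15 pos [ 620.9 -133.3   45.3] jig [ 60.2 -66.2] toolx [ 0.002 -0.    -1.   ] y ang in jig 2.917 F [-0.2 -0.6  5.8] Fjig [-0.1 -0.6] w 0.19 q6 [-0.21  0.63  0.11  1.05 -0.   -1.4 ]
```

```bash
python3 -m crank '[[-1,5.1,0.15,0.06,0,0],[0,5.1,0.15,0.06,0,0],[0,5.1,0.15,0.06,0,0],[0,5.1,0.15,0.06,0,0],[0,5.1,0.15,0.06,0,0]]'
python3 -c "from h import *;show()"
python3 -m crank '[[0,5.1,0.15,0.06,0,0],[0,5.1,0.15,0.06,0,0],[0,5.1,0.15,0.06,0,0],[0,5.1,0.15,0.06,0,0],[0,5.1,0.15,0.06,0,0]]'
python3 -c "from h import *;show()"
```

```text
time: 17.57
position: [598.5, -120.5, 45.4]
eef_rot: [0.639, -0.304, 0.638, 0.303]
ft_force: [0.5, -0.7, 1.5]
gripper_width: 0.194
t 17.57 pos [ 598.5 -120.5   45.4] jig [ 36.1 -57. ] toolx [ 0.001 -0.001 -1.   ] y ang in jig 2.614 F [ 0.5 -0.7  1.5] Fjig [ 0.6 -0.6] w 0.19 q6 [-0.2   0.59  0.03  1.01 -0.   -1.09]
time: 17.98
position: [581.0, -101.7, 45.4]
eef_rot: [0.677, -0.205, 0.677, 0.204]
ft_force: [-0.7, -0.2, 2.8]
gripper_width: 0.198
t 17.98 pos [ 581.  -101.7   45.4] jig [ 15.9 -41.1] toolx [ 0.001 -0.001 -1.   ] y ang in jig 2.314 F [-0.7 -0.2  2.8] Fjig [-0.7 -0.3] w 0.2 q6 [-0.17  0.55 -0.03  0.98 -0.   -0.76]
```

```bash

python3 -m crank '[[0,5.1,0.15,0.06,0,0],[0,5.1,0.15,0.06,0,0],[0,5.1,0.15,0.06,0,0],[0,5.1,0.15,0.06,0,0],[0,5.1,0.15,0.06,0,0]]'
python3 -c "from h import *;show()"
python3 -m crank '[[0,5.1,0.15,0.06,0,0],[0,5.1,0.15,0.06,0,0],[0,5.1,0.15,0.06,0,0],[0,5.1,0.15,0.06,0,0],[0,5.1,0.15,0.06,0,0]]'
python3 -c "from h import *;show()"
python3 -m crank '[[0,5.1,0.15,0.06,0,0],[0,0,0,0,0,0]]'
python3 -c "from h import *;show()"
```

```text
time: 18.4
position: [569.7, -78.6, 45.3]
eef_rot: [0.7, -0.101, 0.7, 0.101]
ft_force: [-1.6, -1.0, 3.2]
gripper_width: 0.19
t 18.4 pos [569.7 -78.6  45.3] jig [  1.2 -20.1] toolx [-0.    -0.001 -1.   ] y ang in jig 2.014 F [-1.6 -1.   3.2] Fjig [-1.4 -1.2] w 0.19 q6 [-0.14  0.53 -0.08  0.97 -0.   -0.42]
time: 18.82
position: [565.8, -53.2, 45.3]
eef_rot: [0.707, 0.004, 0.707, -0.005]
ft_force: [-2.9, 0.8, 5.3]
gripper_width: 0.195
t 18.82 pos [565.8 -53.2  45.3] jig [-6.6  4.5] toolx [-0.001 -0.    -1.   ] y ang in jig 1.714 F [-2.9  0.8  5.3] Fjig [-2.9  0.4] w 0.19 q6 [-0.09  0.52 -0.1   0.96 -0.   -0.08]
time: 18.98
position: [566.0, -47.3, 45.3]
eef_rot: [0.706, 0.025, 0.707, -0.024]
ft_force: [-4.0, 0.3, 5.5]
gripper_width: 0.194
t 18.98 pos [566.  -47.3  45.3] jig [-7.3 10.3] toolx [-0.001  0.001 -1.   ] y ang in jig 1.657 F [-4.   0.3  5.5] Fjig [-4.  -0.3] w 0.19 q6 [-0.08  0.52 -0.1   0.96  0.   -0.01]
```

```bash

python3 -m crank '[[0,4,0,0.05,0,0],[0,3,0,0.03,0,0],[0,0,0,0,0,0]]'
python3 -c "from h import *;show()"
python3 -m crank '[[0,1,0,0,0,0],[0,1,0,0,0,0],[0,0,0,0,0,0]]'
python3 -c "from h import *;show()"
```

```text
time: 19.23
position: [566.7, -40.7, 45.3]
eef_rot: [0.705, 0.053, 0.706, -0.052]
ft_force: [-4.3, 0.9, 5.2]
gripper_width: 0.199
t 19.23 pos [566.7 -40.7  45.3] jig [-7.7 16.9] toolx [-0.001  0.001 -1.   ] y ang in jig 1.578 F [-4.3  0.9  5.2] Fjig [-4.4  0.2] w 0.2 q6 [-0.07  0.52 -0.1   0.96  0.    0.08]
time: 19.48
position: [566.8, -39.7, 45.3]
eef_rot: [0.705, 0.052, 0.706, -0.053]
ft_force: [-3.7, -0.8, 5.8]
gripper_width: 0.192
t 19.48 pos [566.8 -39.7  45.3] jig [-7.7 18. ] toolx [-0.002 -0.001 -1.   ] y ang in jig 1.578 F [-3.7 -0.8  5.8] Fjig [-3.5 -1.3] w 0.19 q6 [-0.07  0.52 -0.1   0.96 -0.    0.08]
```

```bash

python3 -m crank '[[0,1,0,0,0,0],[0,1,0,0,0,0],[0,0,0,0,0,0]]'
python3 -m crank '[[0,1,0,0,0,0],[0,1,0,0,0,0],[0,0,0,0,0,0]]'
python3 -c "from h import *;show()"
```

```text
time: 19.73
position: [566.9, -39.2, 45.3]
eef_rot: [0.705, 0.052, 0.706, -0.054]
ft_force: [-4.6, -3.8, 6.2]
gripper_width: 0.194
time: 19.98
position: [566.9, -39.1, 45.3]
eef_rot: [0.704, 0.051, 0.706, -0.056]
ft_force: [-6.1, -8.7, 7.0]
gripper_width: 0.189
t 19.98 pos [566.9 -39.1  45.3] jig [-7.7 18.5] toolx [-0.003 -0.007 -1.   ] y ang in jig 1.575 F [-6.1 -8.7  7. ] Fjig [-4.7 -9.5] w 0.19 q6 [-0.06  0.52 -0.1   0.96 -0.01  0.09]
```

At the keeper's stop (stalled, 9.5 N). I relax the push, open and lift.

```bash

python3 -m crank '[[0,-2,0,0,0,0],[0,-1,0,0,0,0],[0,0,0,0,0,0]]'
python3 -m crank '[[0,0,0,0,0,0],[0,0,0,0,0,0],[0,0,0,0,0,0],[0,0,0,0,0,0],[0,0,0,0,0,0]]' 0.6
python3 -c "from h import *;show()"
python3 -m crank '[[-8,0,0,0,0,0],[-20,0,0,0,0,0],[-30,0,0,0,0,0],[-30,0,0,0,0,0],[0,0,-40,0,0,0]]'
python3 -m crank '[[0,-20,-40,0,0,0],[0,-40,-30,0,0,0],[0,-40,-10,0,0,0],[0,-40,0,0,0,0],[0,-40,0,0,0,0]]'
python3 -m crank '[[0,-30,0,0,0,0],[0,0,0,0,0,0],[0,0,0,0,0,0]]'
python3 - <<'E'
from h import *
show()
for n in("top","side"):
    c=camera(n);
    for l,z in(("plate",22),("end_stop",28),("flux_tin",32),("solder_reel",24),("marker_red",8)):
        t=trace(n,l)
        if t: r=rectpose(c,t[0]["pixels"],z);print(n,l,np.round(r[0],1),np.round(r[1],1),round(r[2],2),w2j(r[0]),np.round(t[0]["rect"]))
    hsv=cv2.cvtColor(c["frame"],cv2.COLOR_BGR2HSV)
    red=((hsv[...,0]<8)|(hsv[...,0]>172))&(hsv[...,1]>140)&(hsv[...,2]>90)
    nl,lab,st,ce=cv2.connectedComponentsWithStats(red.astype(np.uint8))
    for i in range(1,nl):
        if st[i,4]>8 and 250<ce[i,0]<370 and 140<ce[i,1]<230: print(n,"knob px",ce[i],st[i],"at z52",w2j(back(c,ce[i],52.5)[0,:2]).round(1))
    x0,y0=(245,140) if n=="top" else (212,130)
    cv2.imwrite(f"pics/{n[0]}8.png",cv2.resize(c["frame"][y0:y0+110,x0:x0+150],None,fx=5,fy=5,interpolation=cv2.INTER_CUBIC))
E
```

```text
time: 20.23
position: [566.9, -39.4, 45.3]
eef_rot: [0.705, 0.052, 0.706, -0.053]
ft_force: [-3.7, -1.2, 5.2]
gripper_width: 0.203
time: 20.65
position: [567.9, -38.2, 44.8]
eef_rot: [0.705, 0.053, 0.705, -0.053]
ft_force: [-0.0, 0.6, 0.3]
gripper_width: 0.6
t 20.65 pos [567.9 -38.2  44.8] jig [-6.8 19.5] toolx [-0.  0. -1.] y ang in jig 1.577 F [-0.   0.6  0.3] Fjig [-0.1  0.6] w 0.6 q6 [-0.07  0.52 -0.1   0.96  0.    0.08]
time: 21.07
position: [541.6, -33.4, 141.9]
eef_rot: [0.714, 0.053, 0.696, -0.053]
ft_force: [2.8, -0.5, 2.1]
gripper_width: 0.602
time: 21.48
position: [430.3, -192.6, 134.2]
eef_rot: [0.706, 0.052, 0.705, -0.052]
ft_force: [0.6, 1.1, 0.7]
gripper_width: 0.602
time: 21.73
position: [426.5, -222.7, 133.5]
eef_rot: [0.705, 0.054, 0.705, -0.054]
ft_force: [0.5, 0.3, 0.1]
gripper_width: 0.6
t 21.73 pos [ 426.5 -222.7  133.5] jig [-117.9 -184.6] toolx [ 0.001 -0.    -1.   ] y ang in jig 1.573 F [0.5 0.3 0.1] Fjig [0.4 0.4] w 0.6 q6 [-0.48  0.27 -0.22  1.08  0.   -0.33]
top plate [570.2 -35.6] [124.2 103.1] 81.15 [-4.93816474 22.50607123] [299. 196.  52.  47.]
top end
[... 316 characters left out ...]
 10. ] 16.97 [-72.82487819 390.40555681] [158. 202.  11.  42.]
top knob px [300.5 196.5] [298 194   6   6  32] at z52 [-6.6 17.6]
side plate [571.9 -34.2] [145.2 109.1] 82.14 [-3.4953959  24.19774163] [280. 200.  60.  29.]
side end_stop [581.7  44.2] [42.2 51. ] 15.78 [ -5.91841401 103.12571641] [270. 208.  18.   9.]
side flux_tin [598.9 222.8] [ 69.5 114.4] 18.08 [-16.6542711  282.27209898] [237. 246.  37.  32.]
side solder_reel [492.7 234.3] [ 81.7 106.4] 6.83 [-123.33657803  277.15924349] [289. 259.  48.  34.]
side marker_red [571.7 327.6] [118.   14.5] 18.34 [-59.8210585  381.50474019] [230. 287.  65.   8.]
side knob px [283.37096774 184.9516129 ] [281 180   6  12  62] at z52 [-8.2 19.1]
```

View pics/t8.png

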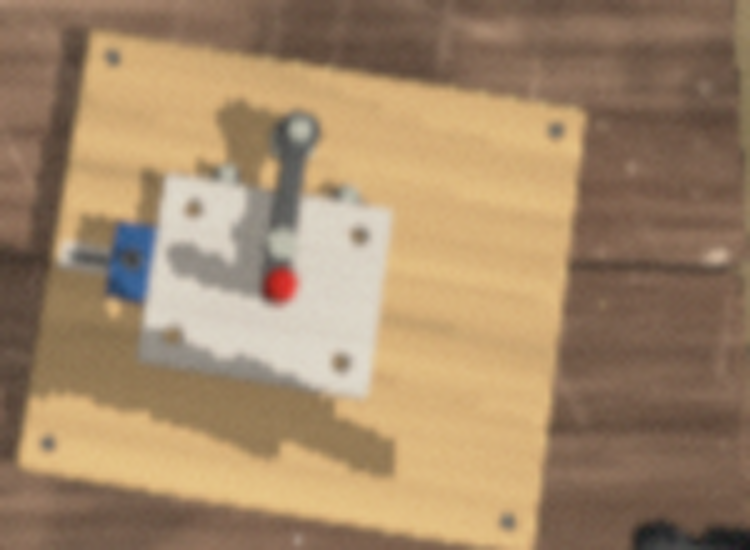

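View pics/s8.png

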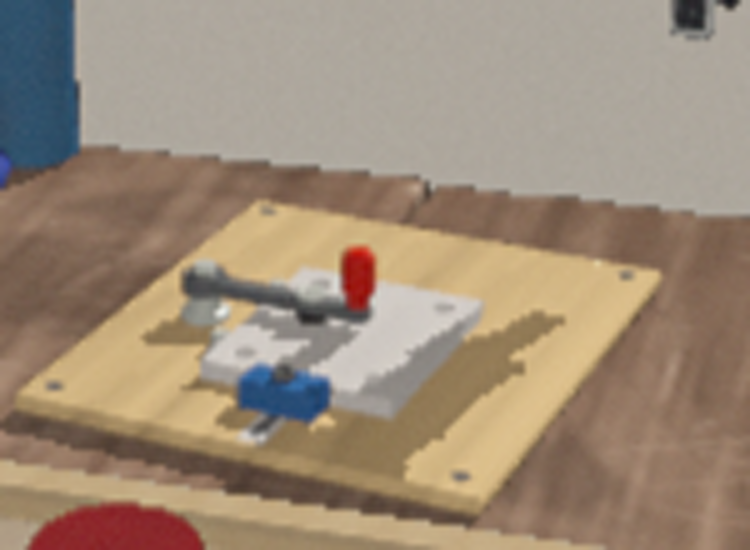

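The keeper arm points straight over the plate (knob at 280,285, jig y ≈ 17.6, about 1.57 rad). The plate corners are where they were before the swing, and the bystanders have not moved.

```bash
python3 -c "
from plant import order
print(order.hand_in())"
```

```text
the job is handed in; nothing more can be done
None
```

I slid the plate flat with the open fingers, first against the end stop (stalled at about 10 N), then along it against both dowels (stalled at about 12 N). I then gripped the red knob lightly and swung the keeper clockwise until it stalled at its stop (about 9.5 N), let go and backed the arm clear. The job was handed in at about 22 s of the 64 s allowed.

**Last checks:**
- **Plate (top view):** it lies about 0.1° from parallel to the jig, with its centre at jig (-4.9, 22.5) mm against a seated target of about (-5, 22). The gaps are therefore within about 1 mm of zero by camera.
- **Keeper:** about 1.57 rad from the knob's position.
- **Bystanders:** the tin, reel and marker are where they were, within the scatter of the network's measurements.

**Disagreements:**
- The hand reached the dowels about 4 mm farther on than I worked out from the images, though the contact force and the pictures both confirmed seating.
- The side view puts the plate centre about 2 mm off the top view. That is about the calibration error, and its outline there also takes in the plate's side face.

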